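Tip the filter carton flat under the scanner

ROBOT

A 6-joint arm with a two-finger parallel gripper is mounted at the origin on the work surface. World frame = base frame: x ahead of the robot, y to its left, z up, the work surface at z = 0. Lengths are in m, angles in rad, forces in N, time in s.
With the tool pointing down it reaches from about 0.35 to 0.775 m from the base axis. Payload 5.5 kg.
Tool frame: the origin (TCP) lies on the centre line of the jaws, within the pads' length; the fingertips stand 11 mm ahead of it and the grasp point (between the pads) lies 8 mm behind it; z points along the fingers, y is the line along which they close (so a half turn about z gives the same grasp; the last joint's range is limited). The gripper opens to 85 mm and grips with 20 to 120 N. Pads are 22 mm wide; open, the fingers measure 114 mm over their backs; the gripper's body (76 mm by 85 mm) begins 54 mm behind the grasp point. The pads swing forward as they close: fully open they stand 13 mm farther back than shut.
Start: joints at [1.118, 0.313, 0.046, 1.304, 0, 1.431], TCP at [0.177, 0.547, 0.242] pointing down, gripper open.
Joint ranges: [-2.76, 2.76], [-0.86, 1.69], [-1.03, 1.26], [-2.2, 2.34], [-1.47, 1.5], [-3.14, 3.14]. Speed limits (rad/s): [2.57, 2.57, 3.14, 3.14, 3.14, 3.14].

INTERFACE

Orientations are given as a unit quaternion [w, x, y, z].
In Python, from workcell import get_state, eyes, env gives the robot as it stands.
- The arm moves only by the shell command python3 -m inch 'ROWS' [OPENING] [FORCE]. ROWS is JSON, one flat list of numbers, 4 for each row, row after row: the shift along the tool's x, y, z in cm, then the turn about the tool's z in rad. A call has exactly 5 rows; each row shifts and turns the commanded pose from where the row before left it, along the tool's axes as they then stand; what a row does not reach is not made up. A row lasts 1/12 s, in which the tool goes at most 41.7 mm and 7.16 degrees, less where a joint would pass 70% of its speed; a pose out of reach is approached as far as the arm can. A call is refused whole if a number of a shift passes 4.17 or a number of a turn 0.125, either way. A call with a gripper value outside its range is refused whole. OPENING is the opening, from -1 (shut) to 1 (fully open), set as the call begins (- or left out, the last holds). The fingers move at their own pace and stop on an object; FORCE is the grip in N (left out, the last holds). Time passes only in rows, so rows that do not move let the fingers close, or fill a call up. It gives the time, the measured TCP pose, the force, the opening and the grip force at its end, in the units of the state.
- get_state(): the state, without advancing time (a new reading comes with each control period).
- eyes.read_camera(name): name is "scene" or "top"; returns the picture (480x640x3 uint8, red, green, blue); there is no depth.
- eyes.camera_info(name): a dict with "fovy" (degrees; the focal length in pixels is half the picture's height over the tangent of half this angle, whatever the lens; pixels are square), "cx", "cy" (the principal point, pixels), "xyz" and "orientation" of the camera in the world. Camera axes: x right, y down, z forward; pixel columns grow to the right and rows downward; lengths in m; the calibration is good to about 2 mm. A picture is of the moment at which its call begins. camera_info takes no time and is no camera call.
- env.hand_in(): hands the job in; it is judged then, once.
The state is a dict: "clock": time; "joint_pos": joint angles; "qvel": joint speeds; "tau": joint torques, N m; "tcp_pos": TCP position; "orientation": TCP orientation; "wrist_force": force on the tool from outside, world axes, zero at the start; "ft_torque": the same for the moment, N m; "finger_gap": finger opening in m; "grip_force": force on a finger pad.
Only numpy, scipy, OpenCV 4.12 (cv2) and the standard library are available. Lean on these libraries where they do the work, as an engineer would, in place of code of your own. Each camera call takes 0.05 s, during which the arm holds its last target. There are 200 camera calls.

TASK

Book in the filter carton at the workshop's scanning place: slide the tall flat carton, still standing, up to the taped outline until its foot is on or a little over the near tape line, then push it near the top so that it tips over onto the outline and ends lying label up inside it. Only push it, do not take it between the fingers or lift it, and leave the other things on the bench where they are.

Things in the scene. Friction and masses are not known exactly. Their poses are not given: they have to be found in the camera images.
- carton: the filter carton, plain cardboard, standing on end: 60 mm thick (its x), 120 mm wide (its y), 170 mm tall (its z); 0.2 to 0.45 kg, evenly filled. Origin at the centre of its underside, z up. The broad face at -x has a white label with a bar code; the plain broad face at +x looks to the outline and is the one it must come to lie on, turning about its lower edge
- outline: the scanning place: a flat rectangle of white tape on the black bench top, nothing raised. Tape 20 mm wide; outside 245 mm (its x) by 210 mm (its y), inside 205 by 170 mm. Origin at its centre; x points from the carton to the scanner, so the near tape line covers x = -122.5 to -102.5 mm. The carton starts 35 to 80 mm short of it, square to it within 9 degrees
- foot_a (a point): lower corner, at +y, of the carton's plain (+x) face. The corners foot_a, foot_b, head_a and head_b all come down to the bench when the carton lies label up. Pushed below about 35 mm above the bench the carton slides upright; pushed above about 80 mm it tips, and falls by itself once leaned 20 degrees
- foot_b (a point): lower corner of the plain (+x) face at the -y side
- head_a (a point): upper corner of the plain (+x) face at the +y side, 170 mm above foot_a while it stands. The carton is taller than fingers are long: with the gripper upright and its tips near the bench, the gripper's body would meet the carton's upper part first, so for the low push lean the gripper back some 35 to 40 degrees, tips leading
- head_b (a point): upper corner of the plain (+x) face at the -y side
- label (a point): centre of the label on the carton's -x face, 110 mm above the foot while it stands, 60 mm above the bench when it lies label up
- scanner: hands-free bar-code scanner fixed on the bench beyond the outline's far (+x) end, facing back to it: grey foot 110 mm across and a black head on a neck, 180 mm tall in all, within 65 mm of its origin. Origin under the centre of its foot
- oil_filter: bare spin-on oil filter, white painted metal, standing, 76 mm across, 88 mm tall, origin under its centre; leave it alone
- square_carton: the other carton, short and square, 82 x 82 mm, 100 mm tall, standing, origin under its centre; leave it alone
- plug_box1: spark-plug box, standing, 25 x 25 mm, 88 mm tall, origin under its centre; leave it alone
- plug_box2: a second spark-plug box, the same as plug_box1; leave it alone
- spanner: steel spanner lying along its x, 190 mm long, about 10 mm thick, origin near its middle; leave it alone

How it is judged:
On the way, in this order (a step that is already met when the one before it is completed fails the run):
1. the carton, still upright, has been slid until its foot is on or over the near tape line (angle between carton's own z axis and vertical below 0.12 rad and x of each of foot_a, foot_b in the frame of outline above -0.1225 m), for 0.2 s.
2. the carton has come down label up inside the outline (height (world z) of each of foot_a, foot_b, head_a, head_b below 0.01 m and x of foot_a in the frame of outline between -0.1225 and 0.1225 m and y of foot_a in the frame of outline between -0.105 and 0.105 m and x of foot_b in the frame of outline between -0.1225 and 0.1225 m and y of foot_b in the frame of outline between -0.105 and 0.105 m and x of head_a in the frame of outline between -0.1225 and 0.1225 m and y of head_a in the frame of outline between -0.105 and 0.105 m and x of head_b in the frame of outline between -0.1225 and 0.1225 m and y of head_b in the frame of outline between -0.105 and 0.105 m), for 0.2 s.
At the end, for the whole second after the job is handed in: The carton lies flat and still, label up, with all four corners within the outside edges of the tape; every other loose thing is within 20 mm of where it stood (all of step 2 and linear speed of carton below 0.01 m/s and angular speed of carton below 0.1 rad/s and height (world z) of label above 0.05 m and distance of each of oil_filter, square_carton, plug_box1, plug_box2, spanner from where it was at the start of the episode below 0.02 m); the robot touches nothing.
It fails at once if the carton was lifted off the bench or tipped the wrong way (a lower corner of its plain face over 15 mm up) (height (world z) of any of foot_a, foot_b above 0.015 m).
It fails at once if the carton was taken between the fingers (x of the grasp point in the frame of carton between -0.025 and 0.025 m and y of the grasp point in the frame of carton between -0.055 and 0.055 m and z of the grasp point in the frame of carton between 0 and 0.165 m).
It fails at once if the carton was tipped with a low push (fingers against it near the bench while it went over) (angle between carton's own z axis and vertical between 0.35 and 1.2 rad and contact force between the fingers and carton above 0.3 N and height (world z) of the grasp point below 0.06 m).
It fails at once if another thing on the bench was disturbed (moved over 20 mm) (distance of any of oil_filter, square_carton, plug_box1, plug_box2, spanner from where it was at the start of the episode above 0.02 m).
It also fails if it takes over 45 s, if anything falls off the work surface, if the arm or the gripper's body presses on something with over 40 N, if the wrist force passes 120 N, or if a joint passes its speed limit or range.

## Working session

There is one attempt and no reset: what is moved stays moved. The work goes in short steps, Python scripts to look and compute and a shell command to move; the robot and the scene stay as the last step left them, time stands still between calls to the robot, and variables do not carry over. Pictures are saved under pics/ and viewed, at most 10 in all, crops included, and the job is handed in when it is done.

```bash
mkdir -p pics; ls
python3 - <<'E'
from workcell import get_state, eyes, env
import cv2
for n in("scene","top"):
    print(n,eyes.camera_info(n)); cv2.imwrite(f"pics/{n}0.png",eyes.read_camera(n)[:,:,::-1])
print(get_state())
E
```

```text
pics
scene {'fovy': 54.92970739287425, 'cx': 320.55918344992546, 'cy': 240.52110816722512, 'xyz': array([1.19766591, 0.39678019, 0.69996762]), 'orientation': array([-0.22027937,  0.48110211,  0.76503267, -0.36707326])}
top {'fovy': 43.807136259016794, 'cx': 322.0779529852659, 'cy': 236.06392933334777, 'xyz': array([0.3077228 , 0.08245838, 1.27691138]), 'orientation': array([-0.07891441,  0.70297494, -0.70282795,  0.07504417])}
{'clock': 0.1, 'joint_pos': array([1.11840017e+00, 3.13901273e-01, 4.51181659e-02, 1.30358215e+00,
       2.06957060e-05, 1.43117812e+00]), 'qvel': array([ 0.00014583, -0.00311804,  0.00181968, -0.00082493,  0.00086775,
        0.00145015]), 'tau': array([ 2.22480288e-03, -4.81723881e+01,  2.99243242e+01,  1.26881845e-02,
       -1.15891380e-04, -1.18464396e-06]), 'tcp_pos': array([0.17675864, 0.54671961, 0.24152214]), 'orientation': array([-2.38728867e-04,  1.55752231e-01,  9.87795843e-01, -7.47329094e-04]), 'wrist_force': array([-0.52151892,  0.47151624, -0.29772718]), 'ft_torque': array([-0.01940925,  0.09119165,  0.0117389 ]), 'grip_force': 0.0, 'finger_gap': 0.08552850022351134}
```

View pics/scene0.png

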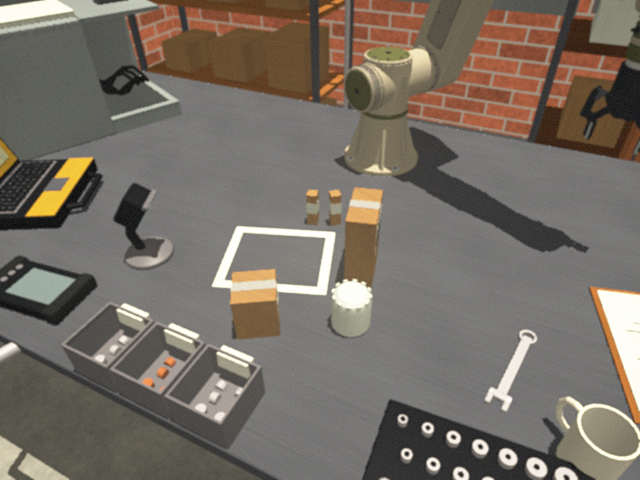

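View pics/top0.png

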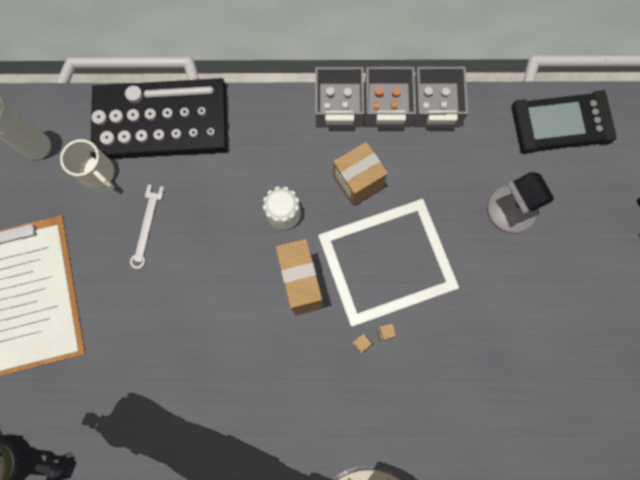

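The top view shows the outline with corners near (319,237), (421,201), (458,289) and (355,324). The carton's top face is at (277,246), (306,239), (322,304) and (294,313), and the oil filter is at (282,208). The plug boxes are at (362,343) and (388,331), the square carton at (360,172). The scene view shows the carton's top at about (348–382, 190–220).

```bash
cat > h.py <<'E'
import numpy as np, cv2
from scipy.spatial.transform import Rotation as R
from workcell import get_state, eyes, env
def cam(n):
    i=eyes.camera_info(n); f=240/np.tan(np.radians(i["fovy"])/2); q=i["orientation"]
    return f,i["cx"],i["cy"],np.array(i["xyz"]),R.from_quat([*q[1:],q[0]]).as_matrix()
def back(n,uv,z):
    f,cx,cy,p,M=cam(n); uv=np.atleast_2d(uv).astype(float)
    d=np.c_[(uv[:,0]-cx)/f,(uv[:,1]-cy)/f,np.ones(len(uv))]@M.T
    return p+d*((z-p[2])/d[:,2])[:,None]
def proj(n,P):
    f,cx,cy,p,M=cam(n); c=(np.atleast_2d(P)-p)@M
    return np.c_[c[:,0]/c[:,2]*f+cx,c[:,1]/c[:,2]*f+cy]
def quad(mask,seed):
    cs,_=cv2.findContours(mask.astype(np.uint8),cv2.RETR_EXTERNAL,cv2.CHAIN_APPROX_NONE)
    c=max((c for c in cs if cv2.pointPolygonTest(cv2.convexHull(c),seed,False)>=0),key=cv2.contourArea)
    return cv2.boxPoints(cv2.minAreaRect(c)),c
E
python3 - <<'E'
from h import *
np.set_printoptions(precision=4,suppress=True)
im=cv2.imread("pics/top0.png"); hsv=cv2.cvtColor(im,cv2.COLOR_BGR2HSV)
q,_=quad((hsv[...,2]>150)&(hsv[...,1]<60),(390,262)); print("outline px",q)
W=back("top",q,0)[:,:2]; print("outline",W,W.mean(0),np.linalg.norm(np.diff(W,axis=0),axis=1))
q,c=quad(cv2.morphologyEx(((hsv[...,1]>80)&(hsv[...,2]>90)).astype(np.uint8),cv2.MORPH_CLOSE,np.ones((21,21))),(298,276))
print("carton px",q,cv2.contourArea(c)); W=back("top",q,.17)[:,:2]; print("carton",W,W.mean(0),np.linalg.norm(np.diff(W,axis=0),axis=1))
# height check: eye-picked top corners in both views
for n,(u,v),z in [("plug1",(362,343),.088),("plug2",(388,331),.088),("filter",(282,205),.088),("sq",(360,170),.1),("spanner",(147,228),.01),("scanner",(514,208),0)]:
    print(n,back("top",(u,v),z)[0])
cv2.imwrite("pics/crop1.png",np.hstack([cv2.resize(im[220:330,260:370],(400,400),interpolation=cv2.INTER_CUBIC),cv2.resize(cv2.imread("pics/scene0.png")[180:290,310:420],(400,400),interpolation=cv2.INTER_CUBIC)]))
E
```

```text
outline px [[316.8782 234.1183]
 [425.864  195.0786]
 [459.2223 288.2039]
 [350.2365 327.2437]]
outline [[ 0.5952  0.101 ]
 [ 0.684  -0.141 ]
 [ 0.476  -0.2049]
 [ 0.3929  0.0298]] [ 0.537  -0.0538] [0.2578 0.2176 0.249 ]
carton px [[275.     246.    ]
 [307.     238.    ]
 [324.2353 306.9412]
 [292.2353 314.9412]] 2125.5
carton [[0.5339 0.1778]
 [0.5494 0.1173]
 [0.4188 0.0846]
 [0.404  0.1436]] [0.4765 0.1308] [0.0624 0.1346 0.0609]
plug1 [0.3564 0.0106 0.088 ]
plug2 [ 0.3797 -0.0409  0.088 ]
filter [0.637  0.1719 0.088 ]
sq [0.7087 0.0107 0.1   ]
spanner [0.6068 0.472  0.01  ]
scanner [ 0.6542 -0.3345  0.    ]
```

View pics/crop1.png

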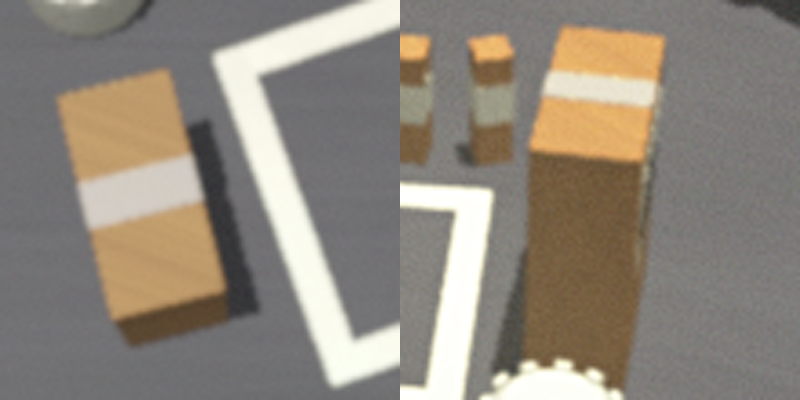

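The crop gives the carton's top corners in both views. Top: (275.7,246.7), (306.2,239.3), (321.6,300.3), (290.8,307.5). Scene: (376,223.5), (345.8,221.8), (354.6,187.7), (382.6,190.5). I'll triangulate these and refine the outline.

Run:
```python
from h import *
np.set_printoptions(precision=4,suppress=True)
T=np.array([(275.7,246.7),(306.2,239.3),(321.6,300.3),(290.8,307.5)]); S=np.array([(376,223.5),(345.8,221.8),(354.6,187.7),(382.6,190.5)])
def Pm(n):
    f,cx,cy,p,M=cam(n); return np.array([[f,0,cx],[0,f,cy],[0,0,1]])@np.c_[M.T,-M.T@p]
X=cv2.triangulatePoints(Pm("top"),Pm("scene"),T.T,S.T); X=(X[:3]/X[3]).T; print("tri",X,X.mean(0))
C=back("top",T,.17)[:,:2]; print("plane",C,C.mean(0),np.linalg.norm(C-np.roll(C,1,0),axis=1))
Q={}
for n,seed in(("top",(390,262)),("scene",(280,262))):
    im=cv2.imread(f"pics/{n}0.png"); hsv=cv2.cvtColor(im,cv2.COLOR_BGR2HSV)
    m=((hsv[...,2]>150)&(hsv[...,1]<60))
    _,c=quad(m,seed); h=cv2.convexHull(c); 
    a=cv2.approxPolyDP(h,6,True)[:,0].astype(float); W=back(n,a,0)[:,:2]
    print(n,a.tolist(),W,W.mean(0),np.linalg.norm(W-np.roll(W,1,0),axis=1))
    ed=W-np.roll(W,1,0); print(np.degrees(np.arctan2(ed[:,1],ed[:,0])))
e=C-np.roll(C,1,0); print("carton edges",np.degrees(np.arctan2(e[:,1],e[:,0])))
```

```text
tri [[0.5321 0.1767 0.1713]
 [0.547  0.1199 0.1675]
 [0.431  0.0901 0.1686]
 [0.4175 0.1473 0.1692]] [0.4819 0.1335 0.1692]
plane [[0.5325 0.1764]
 [0.5468 0.1188]
 [0.4311 0.0894]
 [0.4177 0.1464]] [0.482  0.1328] [0.1187 0.0594 0.1194 0.0585]
top [[422.0, 198.0], [458.0, 288.0], [351.0, 326.0], [318.0, 235.0]] [[ 0.6773 -0.1322]
 [ 0.4765 -0.2023]
 [ 0.3955  0.0281]
 [ 0.5932  0.0985]] [ 0.5356 -0.052 ] [0.2456 0.2127 0.2443 0.2099]
[ -69.9769 -160.7532  109.3577   19.6034]
scene [[211.0, 284.0], [236.0, 226.0], [335.0, 232.0], [325.0, 295.0], [278.0, 302.0]] [[ 0.6678 -0.1388]
 [ 0.4728 -0.2066]
 [ 0.3905  0.0279]
 [ 0.5925  0.0979]
 [ 0.6518  0.0189]] [ 0.5551 -0.0401] [0.1585 0.2064 0.2486 0.2138 0.0988]
[ -84.1871 -160.8357  109.3429   19.1135  -53.1545]
carton edges [  14.6354  -76.0602 -165.7833  103.1762]
```

The carton triangulates to a top height of 0.169 m. Its centre is (0.482, 0.133) with yaw about -76°. The outline centre is (0.536, -0.052) with yaw about -70.5°, so the carton's foot is about 40 mm short of it. The rows can't lean the tool. Instead I'll push low with the back of an open finger: it stands 57 mm out, and the body only about 42 mm. First I turn the tool's y axis onto the carton's x axis.

```bash
cat > go.py <<'E'
import sys
from h import *
np.set_printoptions(precision=4,suppress=True)
s=get_state(); q=s["orientation"]; M=R.from_quat([*q[1:],q[0]]).as_matrix()
t=np.array([float(a) for a in sys.argv[1:4]])
print("t",s["clock"],"tcp",s["tcp_pos"],"F",s["wrist_force"],"y-axis deg",np.degrees(np.arctan2(M[1,1],M[0,1])),"tilt",np.degrees(np.arccos(-M[2,2])))
print("tool cm to target",M.T@(t-s["tcp_pos"])*100)
E
python3 -m inch '[0,0,0,-0.111, 0,0,0,-0.111, 0,0,0,-0.111, 0,0,0,-0.111, 0,0,0,-0.111]' 1
python3 go.py 0.455 0.240 0.24
```

```text
clock: 0.52
tcp_pos: [0.1768, 0.5468, 0.2418]
orientation: [-0.0, -0.124, 0.992, -0.0]
wrist_force: [0.1, 0.2, 0.1]
finger_gap: 0.0855
grip_force: 0.0
t 0.5167 tcp [0.1768 0.5468 0.2418] F [0.107  0.1827 0.084 ] y-axis deg 104.19223835109555 tilt 0.06097438226893733
tool cm to target [-19.4464 -36.568    0.1922]
```

```bash
python3 -m inch '[-1.9,-3.6,0,0, -1.9,-3.6,0,0, -1.9,-3.6,0,0, -1.9,-3.6,0,0, -1.9,-3.6,0,0]' >/dev/null
python3 -m inch '[-1.9,-3.5,0,0, -1.9,-3.5,0,0, -1.9,-3.5,0,0, -1.9,-3.2,0,0, 0,0,0,0]' >/dev/null
python3 go.py 0.457 0.236 0.022
```

```text
t 1.35 tcp [0.4231 0.2762 0.2418] F [ 0.7671  0.5763 -0.3202] y-axis deg 103.47238698038267 tilt 0.13401893436323145
tool cm to target [-2.3314 -4.6569 21.9963]
```

```bash
python3 -m inch '[-1.2,-1.6,0,0, -1.1,-1.6,0,0, 0,0,0,0, 0,0,4,0, 0,0,4,0]' >/dev/null
python3 -m inch '[0,0,4,0, 0,0,4,0, 0,0,3,0, 0,0,0,0, 0,0,0,0]' >/dev/null
python3 go.py 0.457 0.232 0.022
python3 - <<'E'
from h import *
a=eyes.read_camera("scene")[:,:,::-1]; b=eyes.read_camera("top")[:,:,::-1]
cv2.imwrite("pics/p2.png",np.hstack([cv2.resize(a[110:350,210:530],(400,300)),cv2.resize(b[150:360,210:490],(400,300))]))
E
```

```text
t 2.1833 tcp [0.4468 0.2548 0.0511] F [-0.0928 -0.2139  0.6301] y-axis deg 103.91873202811111 tilt 0.2755431427324642
tool cm to target [-0.4584 -2.4592  2.911 ]
```

View pics/p2.png

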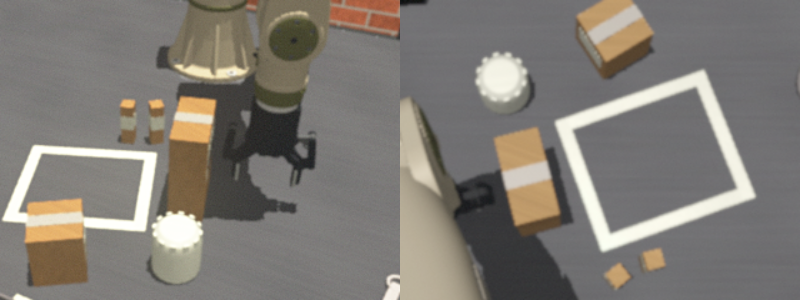

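The open gripper is behind the carton, clear of it. The finger's widest point looks to be a knuckle some way above the tips, so I'll look closer once lowered.

```bash
python3 -m inch '[-0.5,-0.8,1.5,0, 0,0,1.9,0, 0,0,0,0, 0,0,0,0, 0,0,0,0]' 
python3 go.py 0.457 0.232 0.018
python3 - <<'E'
from h import *
a=eyes.read_camera("scene")[:,:,::-1]
cv2.imwrite("pics/p3.png",cv2.resize(a[180:280,330:480],(780,520),interpolation=cv2.INTER_CUBIC))
E
```

```text
clock: 2.7
tcp_pos: [0.457, 0.2489, 0.0203]
orientation: [0.001, -0.121, 0.993, 0.0]
wrist_force: [1.0, -0.0, 0.5]
finger_gap: 0.0854
grip_force: 0.0
t 2.7 tcp [0.457  0.2489 0.0203] F [ 0.9914 -0.0491  0.4533] y-axis deg 103.88591266722653 tilt 0.16235627690972856
tool cm to target [ 0.4053 -1.6448  0.2306]
```

View pics/p3.png

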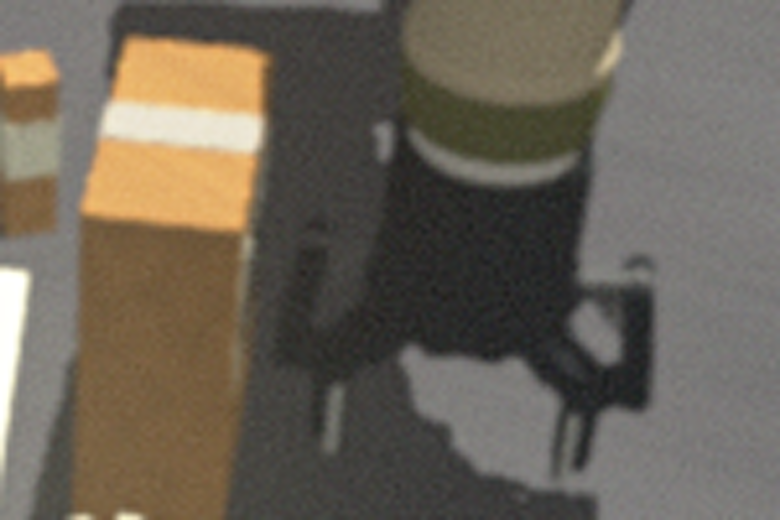

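The open finger's widest part is a vertical bar from about (645,405) up to (640,270) in the crop, with the fingertip at (580,470). I'll convert these to heights.

Run:
```python
from h import *
t=np.array([.457,.2489]); y=np.array([-.24,.971])
for name,px,offs in(("tip",(580,470),(.045,.052)),("barlow",(645,405),(.057,.07)),("bartop",(640,270),(.057,.07)),("Ltip",(330,452),(-.045,-.052)),("Lbarlow",(280,362),(-.057,-.07))):
    u=np.array([330+px[0]/5.2,180+px[1]/5.2])
    for o in offs:
        z=min(np.arange(0,.2,.001),key=lambda z:np.linalg.norm(proj("scene",[*(t+o*y),z])[0]-u)); print(name,o,round(z,3),proj("scene",[*(t+o*y),z])[0]-u)
```

```text
tip 0.045 0.026 [-4.36996222 -0.7796631 ]
tip 0.052 0.026 [-1.00449098 -0.34162128]
barlow 0.057 0.066 [-8.15965271 -1.70275477]
barlow 0.07 0.065 [-1.78174878 -0.53293423]
bartop 0.057 0.131 [-2.08004014 -0.45230489]
bartop 0.07 0.129 [4.50798941 1.12316635]
Ltip -0.045 0.017 [0.81421869 0.21512299]
Ltip -0.052 0.017 [-2.41959946 -0.20955873]
Lbarlow -0.057 0.063 [6.57398693 0.73946655]
Lbarlow -0.07 0.063 [ 0.41761478 -0.03142025]
```

The bar's knuckle is about 43 mm above the TCP and about 72 mm out, and the open tips are roughly level with the TCP. With the TCP at about 4 mm the contact is at about 47 mm. I'll try that gently and check for sliding against leaning.

```bash
python3 -m inch '[0,0,0.8,0, 0,0,0.5,0, 0,0,0.3,0, 0,0,0,0, 0,0,0,0]' 
python3 -m inch '[0,-0.4,0,0, 0,-0.4,0,0, 0,-0.4,0,0, 0,-0.4,0,0, 0,-0.4,0,0]' 
python3 go.py 0.457 0.232 0.004
```

```text
clock: 3.17
tcp_pos: [0.4554, 0.2482, 0.0019]
orientation: [-0.0, -0.121, 0.993, -0.0]
wrist_force: [0.5, 0.2, 1.5]
finger_gap: 0.0854
grip_force: 0.0
clock: 3.58
tcp_pos: [0.4611, 0.2292, 0.0028]
orientation: [0.001, -0.121, 0.993, 0.001]
wrist_force: [-0.8, 4.3, 2.5]
finger_gap: 0.0854
grip_force: 0.0
t 3.5833 tcp [0.4611 0.2292 0.0028] F [-0.8326  4.3238  2.4979] y-axis deg 103.89605389127071 tilt 0.1079397890199955
tool cm to target [ 0.3278  0.3721 -0.1229]
```

```bash
python3 -m inch '[0,-0.4,-0.1,0, 0,-0.4,0,0, 0,-0.4,0,0, 0,0,0,0, 0,0,0,0]'
cat > look.py <<'E'
import sys
from h import *
a=eyes.read_camera("scene")[:,:,::-1]; b=eyes.read_camera("top")[:,:,::-1]
cv2.imwrite(f"pics/{sys.argv[1]}.png",np.hstack([cv2.resize(a[170:300,310:440],(400,400),interpolation=cv2.INTER_CUBIC),cv2.resize(b[220:330,260:370],(400,400),interpolation=cv2.INTER_CUBIC)]))
E
python3 look.py p4
```

```text
clock: 4.0
tcp_pos: [0.4634, 0.2163, 0.0031]
orientation: [-0.0, -0.12, 0.993, -0.001]
wrist_force: [-0.0, -0.4, 0.6]
finger_gap: 0.0852
grip_force: 0.0
```

View pics/p4.png

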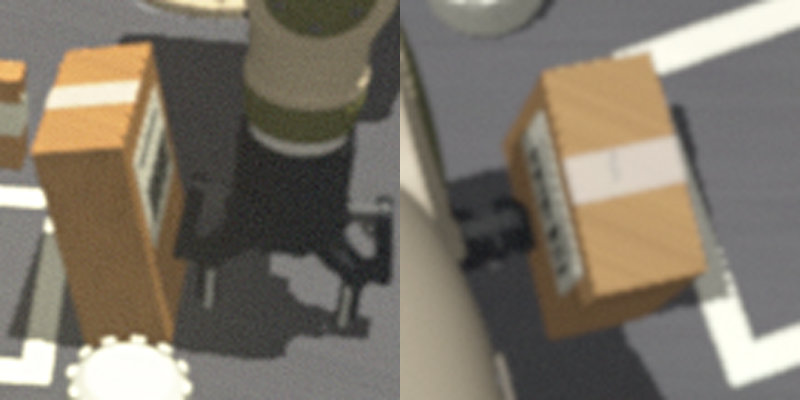

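The carton is leaning forward about 15° instead of sliding: its label now shows and its top has shifted toward the outline. I'm backing off at once so it drops back.

```bash
python3 -m inch '[0,1.0,0,0, 0,1.0,0,0, 0,0.4,0,0, 0,0,0,0, 0,0,0,0]' 
python3 look.py p5
```

```text
clock: 4.52
tcp_pos: [0.4574, 0.2411, 0.0032]
orientation: [-0.0, -0.122, 0.993, -0.0]
wrist_force: [-0.6, 0.3, -0.7]
finger_gap: 0.0855
grip_force: 0.0
```

View pics/p5.png

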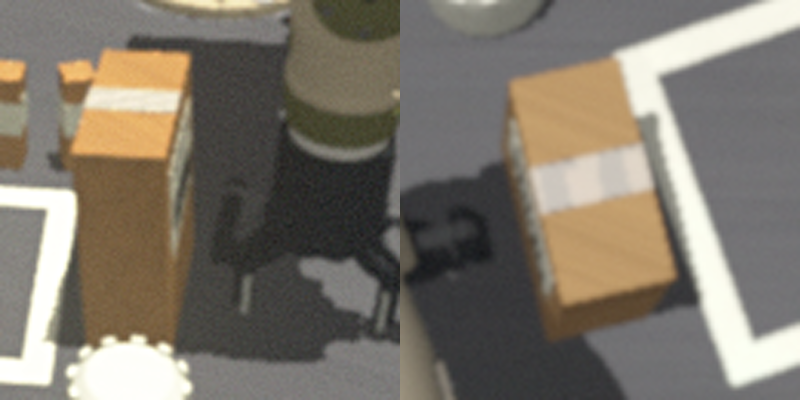

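```bash
python3 -m inch '[0,0.1,0,0, 0,0,0,0, 0,0,0,0, 0,0,0,0, 0,0,0,0]' >/dev/null
python3 look.py p6
```

```text
(no output)
```

View pics/p6.png

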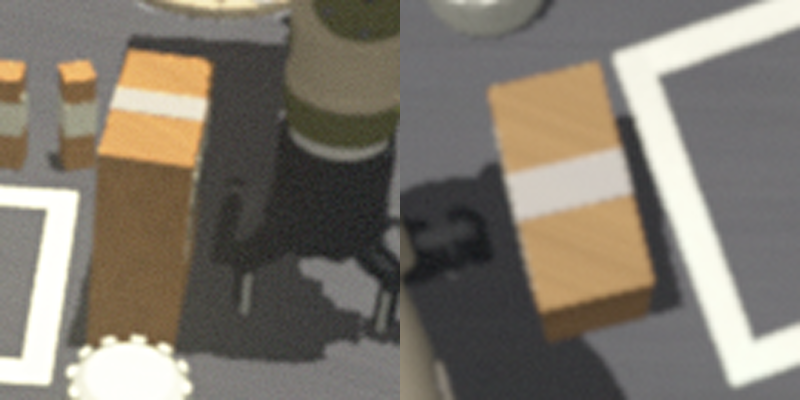

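It's upright again, with top corners in the top view at about (284.2,244.2), (315,237.3), (329.9,298.4) and (299.3,305.8), so it advanced about 15 mm. A centred push is on the edge of tipping. Pushing alternately near the two ends should need about half the force, so I'll walk it. First I need an automatic pose reading.

```bash
cat > pose.py <<'E'
from h import *
np.set_printoptions(precision=1,suppress=True)
O=np.array([.5356,-.052]); th=np.radians(-70.5); Ro=np.array([[np.cos(th),-np.sin(th)],[np.sin(th),np.cos(th)]])
im=eyes.read_camera("top")[:,:,::-1].copy(); cv2.imwrite("pics/last.png",im)
hsv=cv2.cvtColor(cv2.GaussianBlur(im,(3,3),0),cv2.COLOR_BGR2HSV)
m=((hsv[...,2]>140)&(hsv[...,1]>70)&(hsv[...,0]<25)).astype(np.uint8)
m[:215]=0; m[325:]=0; m[:,:255]=0
n,l,st,_=cv2.connectedComponentsWithStats(m); k=[i for i in range(1,n) if st[i,4]>150 and st[i,0]<360]
pts=np.argwhere(np.isin(l,k))[:,::-1]
W=back("top",pts,.17)[:,:2].astype(np.float32)*1000
r=cv2.minAreaRect(W); b=cv2.boxPoints(r); c=np.array(r[0])/1000
e=b-np.roll(b,1,0); e=max(e,key=np.linalg.norm); yaw=(np.degrees(np.arctan2(e[1],e[0]))+90)%180-90-90
a=np.radians(yaw); X=np.array([np.cos(a),np.sin(a)]); Y=np.array([-X[1],X[0]])
print("rect mm",r[1],"centre",c*1000,"yaw",yaw)
print("outline frame mm: centre",(c-O)@Ro*1000,"foot_a",(c+.03*X+.06*Y-O)@Ro*1000,"foot_b",(c+.03*X-.06*Y-O)@Ro*1000)
s=get_state(); q=s["orientation"]; M=R.from_quat([*q[1:],q[0]]).as_matrix(); d=s["tcp_pos"][:2]-c
print("t",s["clock"],"tcp in carton mm",d@X*1000,d@Y*1000,"z",s["tcp_pos"][2]*1000,"tool yaw of y",np.degrees(np.arctan2(M[1,1],M[0,1])))
E
python3 pose.py
```

```text
rect mm (120.69660949707031, 60.63161849975586) centre [487.6 117.2] yaw -76.23085
outline frame mm: centre [-175.5   11.2] foot_a [-139.7   67.9] foot_b [-151.6  -51.5]
t 5.1833 tcp in carton mm -127.84680258089956 0.3884577624428353 z 3.32218215014767 tool yaw of y 103.86614742483673
```

```bash
python3 -m inch '[1.5,0,0,0, 1.5,0,0,0, 1.5,0,0,0, 0,-0.9,0,0, 0,-0.9,0,0]' 
python3 -m inch '[0,-0.5,0,0, 0,-0.5,0,0, 0,-0.5,0,0, 0,-0.5,0,0, 0,0,0,0]' 
python3 pose.py
```

```text
clock: 5.6
tcp_pos: [0.4176, 0.2129, 0.0033]
orientation: [-0.0, -0.121, 0.993, 0.0]
wrist_force: [-0.8, 1.8, -0.9]
finger_gap: 0.0852
grip_force: 0.0
clock: 6.02
tcp_pos: [0.4237, 0.193, 0.0033]
orientation: [0.0, -0.12, 0.993, -0.0]
wrist_force: [0.3, -0.9, -0.0]
finger_gap: 0.0852
grip_force: 0.0
rect mm (120.37091064453125, 61.63344955444336) centre [493.3 106.9] yaw -65.60362
outline frame mm: centre [-163.9   13.2] foot_a [-139.1   75.5] foot_b [-128.9  -44. ]
t 6.0667 tcp in carton mm -107.3768363821808 -27.78581150453082 z 3.3143674706322868 tool yaw of y 103.81199246077263
```

```bash
python3 -m inch '[0,1.8,0,-0.1, -2.4,0,0,0, -2.4,0,0,0, -2.4,0,0,0, 0,-0.6,0,0]' 
python3 -m inch '[0,-0.8,0,0, 0,-0.6,0,0, 0,-0.6,0,0, 0,-0.6,0,0, 0,-0.6,0,0]' 
python3 pose.py
```

```text
clock: 6.48
tcp_pos: [0.4944, 0.2319, 0.0042]
orientation: [0.004, -0.171, 0.985, 0.0]
wrist_force: [0.8, 0.6, 0.6]
finger_gap: 0.0856
grip_force: 0.0
clock: 6.9
tcp_pos: [0.499, 0.1992, 0.0036]
orientation: [0.0, -0.17, 0.985, 0.0]
wrist_force: [-0.3, 4.4, 2.2]
finger_gap: 0.0853
grip_force: 0.0
rect mm (120.6270980834961, 55.291969299316406) centre [498.5  84.1] yaw -75.64029
outline frame mm: centre [-140.7   10.5] foot_a [-105.4   67.5] foot_b [-116.2  -52. ]
t 6.95 tcp in carton mm -110.19807473734633 29.160134777517086 z 3.5915646856474637 tool yaw of y 109.54600837853343
```

```bash
python3 -m inch '[0,0.8,0,0, 0,0.8,0,0, 0,0,0,0, 0,0,0,0, 0,0,0,0]' 
python3 pose.py
```

```text
clock: 7.37
tcp_pos: [0.4934, 0.215, 0.0032]
orientation: [-0.0, -0.171, 0.985, -0.0]
wrist_force: [-0.7, -0.7, 0.3]
finger_gap: 0.0852
grip_force: 0.0
rect mm (120.5676498413086, 61.33888626098633) centre [497.2  89.5] yaw -75.75798
outline frame mm: centre [-146.2   11. ] foot_a [-110.8   68. ] foot_b [-121.8  -51.5]
t 7.4167 tcp in carton mm -122.49334733027595 27.310222829593222 z 3.206324310175054 tool yaw of y 109.64232990329107
```

```bash
python3 -m inch '[2.4,0,0,0, 2.4,0,0,0, 2.4,0,0,0, 0,-0.3,0,0, 0,-0.5,0,0]' 
python3 -m inch '[0,-0.5,0,0, 0,-0.5,0,0, 0,-0.3,0,0, 0,0.8,0,0, 0,0.8,0,0]' 
python3 -m inch '[0,0,0,0, 0,0,0,0, 0,0,0,0, 0,0,0,0, 0,0,0,0]' >/dev/null
python3 pose.py
```

```text
clock: 7.83
tcp_pos: [0.4272, 0.1827, 0.0032]
orientation: [-0.001, -0.171, 0.985, -0.0]
wrist_force: [0.6, 1.1, 0.4]
finger_gap: 0.0853
grip_force: 0.0
clock: 8.25
tcp_pos: [0.4287, 0.1859, 0.0034]
orientation: [0.001, -0.169, 0.986, -0.0]
wrist_force: [0.4, 0.9, -0.2]
finger_gap: 0.0854
grip_force: 0.0
rect mm (120.35227966308594, 61.20018768310547) centre [499.7  81.5] yaw -69.57399
outline frame mm: centre [-137.8   10.7] foot_a [-108.8   71.2] foot_b [-106.9  -48.8]
t 8.7167 tcp in carton mm -122.90484534797146 -31.06846954384919 z 3.337349297181838 tool yaw of y 109.60648897384051
```

Both feet are now about 14 mm over the near line's outside edge, upright and nearly square, with yaw within 1°. Next I go up, centre on the carton and make the high push.

```bash
python3 -m inch '[0,0.5,-2,0, 0,0,-3.5,0, -1.5,0,-3.5,0, -1.6,0,0,0, 0,0,0,0]' 
python3 pose.py
```

```text
clock: 9.13
tcp_pos: [0.4604, 0.2022, 0.0964]
orientation: [0.005, -0.17, 0.985, 0.0]
wrist_force: [0.3, -0.7, -0.1]
finger_gap: 0.0852
grip_force: 0.0
rect mm (120.35012817382812, 61.58221435546875) centre [499.7  81.6] yaw -69.41464
outline frame mm: centre [-137.9   10.8] foot_a [-109.1   71.3] foot_b [-106.8  -48.6]
t 9.1833 tcp in carton mm -126.99159501691751 2.6334621798112012 z 94.61820787604154 tool yaw of y 109.59436613681855
```

```bash
python3 -m inch '[0,-1.3,0,0, 0,-1.3,0,0, 0,-1.3,0,0, 0,-1.3,0,0, 0,-1.3,0,0]' 
python3 -m inch '[0,-1.3,0,0, 0,-1.3,0,0, 0,0,0,0, 0,0,0,0, 0,0,0,0]'
python3 - <<'E'
from h import *
a=eyes.read_camera("scene")[:,:,::-1]; b=eyes.read_camera("top")[:,:,::-1]
cv2.imwrite("pics/p7.png",np.hstack([cv2.resize(a[130:350,190:430],(400,367)),cv2.resize(b[150:360,250:480],(400,365))[:365] if 0 else cv2.resize(b[150:360,250:480],(400,367))]))
E
```

```text
clock: 9.6
tcp_pos: [0.4754, 0.1389, 0.0921]
orientation: [-0.001, -0.17, 0.985, 0.0]
wrist_force: [0.2, -0.4, -0.0]
finger_gap: 0.0853
grip_force: 0.0
clock: 10.02
tcp_pos: [0.4845, 0.1154, 0.0926]
orientation: [-0.001, -0.17, 0.985, 0.0]
wrist_force: [-0.4, -0.7, -0.5]
finger_gap: 0.0851
grip_force: 0.0
```

View pics/p7.png

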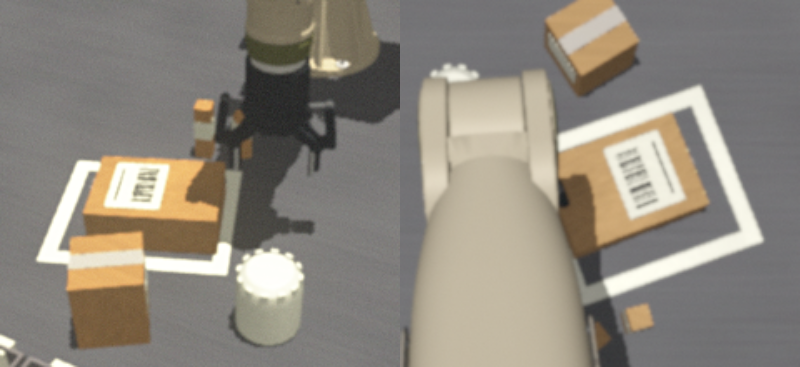

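The carton lies label up inside the outline, and the other things are in place. I'll pull back and up, then check the corners.

```bash
python3 -m inch '[0,1.5,0,0, 0,2.5,-1,0, 0,2.5,-2,0, 0,2.5,-3,0, 0,2.5,-3,0]' 
python3 -m inch '[0,2.5,-2,0, 0,2.5,0,0, 0,2.5,0,0, 0,0,0,0, 0,0,0,0]'
python3 - <<'E'
from h import *
np.set_printoptions(precision=1,suppress=True)
im=eyes.read_camera("top")[:,:,::-1].copy(); hsv=cv2.cvtColor(im,cv2.COLOR_BGR2HSV)
m=((hsv[...,2]>140)&(hsv[...,1]>70)&(hsv[...,0]<25)).astype(np.uint8); m[:205]=0;m[322:]=0;m[:,:310]=0
n,l,st,_=cv2.connectedComponentsWithStats(m); k=1+np.argmax(st[1:,4])
W=back("top",np.argwhere(l==k)[:,::-1],.06)[:,:2]; th=np.radians(-70.5)
Ro=np.array([[np.cos(th),-np.sin(th)],[np.sin(th),np.cos(th)]]); L=((W-[.5356,-.052])@Ro*1000).astype(np.float32)
r=cv2.minAreaRect(L); print(r[1],cv2.boxPoints(r)); print(get_state()["wrist_force"],get_state()["tcp_pos"]*1000)
E
```

```text
clock: 10.53
tcp_pos: [0.4452, 0.2247, 0.1835]
orientation: [-0.001, -0.171, 0.985, -0.0]
wrist_force: [1.5, 0.5, -0.3]
finger_gap: 0.0854
grip_force: 0.0
clock: 10.95
tcp_pos: [0.4209, 0.2955, 0.2032]
orientation: [-0.0, -0.172, 0.985, -0.0]
wrist_force: [0.5, -0.4, -0.1]
finger_gap: 0.0856
grip_force: 0.0
(171.49517822265625, 119.42057037353516) [[-107.7   70.3]
 [-105.9  -49.1]
 [  65.5  -46.5]
 [  63.8   72.9]]
[-0.4 -0.6 -0.4] [421.2 294.6 203. ]
```

All four corners are well inside the outline.

```bash
python3 -c "
from workcell import env
print(env.hand_in())"
```

```text
the job is handed in; nothing more can be done
None
```

The filter carton lies label up inside the outline with all four corners at least 14 mm within the tape's outer edge, the other things on the bench look undisturbed, and the job is handed in (no verdict came back); on the way, one low push leaned the carton about 15° before it settled upright again.

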